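Lock the kiln dial and start the firing

TASK

The temperature on the bench kiln controller is already set: lock it by turning the red bar knob in the middle of the dial clockwise until you feel the lock bite and then a little further, so that the small red pin stands about 4 mm up (more than 6 mm is overtightened), without touching or shifting the black outer dial. Only when it is locked, press the green start button fully in and let it go. Leave the beaker, the jar and the cones where they stand.

Things in the scene. Friction and masses are not known exactly. Their poses are not given: they have to be found in the camera images.
- controller: Grey bench controller of a test kiln, 160 x 220 mm and 66 mm high with a bare metal panel on top, fixed. Origin under its centre at table level; x points to its back (away from the robot at yaw 0), y to its left, z up. On the panel in this frame: the dial and knob axis is vertical at (0, +45) mm, the red lock pin at (-52, -30) mm, the green button at (-5, -67) mm.
- knob_grip (a point): Point on the vertical axis of the inner knob (the lock), 91.5 mm over the table. The knob is a red bar with vertical flat sides, 40 mm long and 13 mm thick, its sides reaching from 82.5 to 98.5 mm over the table, above a round red foot of 32 mm diameter (76.5 to 82.5 mm). This point's x axis runs along the bar's length; its z is up.
- lock_knob: The same inner knob; origin on its axis 76.5 mm over the table, x along the bar. It turns freely (drag 0.04 Nm) until the lock bites, 0.1 to 2.3 rad clockwise from its start as seen from above, different each time and hidden; from there it needs about 0.34 Nm (0.2 when held still) and raises the pin 12 mm per further rad. It stays where it is left; turning back does not lower the pin.
- dial_mark (a point): White mark on the rim of the outer dial, 34 mm from the axis and 80 mm over the table. The dial is a black ring of 74 mm diameter around and below the knob: its face is 76 mm, the tops of its 18 rim lugs (radius 31 to 37 mm) are 80 mm over the table. It turns very easily (0.02 Nm), so any touch shifts it.
- pin_top (a point): Top of the red lock pin, 8 mm diameter, which rises out of a steel bush of 16 mm diameter in the panel. 69 mm over the table while the knob is not locked; 73 mm when it stands 4 mm up.
- start_button (a joint): Travel of the green start button: 0 out, 0.006 m fully in; springs back. Fully in takes 5 N.
- start_button_top (a point): Centre of the top of the green start button, 28 mm diameter, 88 mm over the table when out; pressed straight down. Black housing of 44 mm diameter up to 78 mm over the table.
- beaker: Pale slip beaker, 70 mm diameter, 78 mm high, standing left of the controller; origin under its centre. Bystander.
- glaze_jar: Small black glaze jar, 49 mm diameter, 64 mm high, right of the controller; origin under its centre. Bystander.
- cone_pat: Three witness cones in a clay pat, 22 x 70 x 62 mm, in front of the controller; origin under its centre. Bystander.
- dial_ring: The outer dial itself; origin on its axis at the panel, 66 mm over the table; z up, white mark towards its -x.

How it is judged:
On the way, in this order (a step that is already met when the one before it is completed fails the run):
1. the lock has bitten: the pin stands at least 2 mm up (z of pin_top in the frame of controller above 0.071 m), for 0.2 s.
2. the start button is pressed in, at least 4.5 of its 6 mm (value of joint start_button above 0.0045 m), for 0.05 s.
At the end, for the whole second after the job is handed in: The red pin stands 2 to 6.5 mm up, the start button has been pressed and is out again, the outer dial's mark is within 3 mm of where it was, and beaker, jar and cones are within 30 mm of where they stood (z of pin_top in the frame of controller between 0.071 and 0.0755 m and value of joint start_button below 0.0015 m and distance of dial_mark from where it was at the start of the episode below 0.003 m and distance of each of beaker, glaze_jar, cone_pat from where it was at the start of the episode below 0.03 m); the robot touches nothing.
It fails at once if the outer dial is shifted by more than 3 mm at its rim (distance of dial_mark from where it was at the start of the episode above 0.003 m).
It fails at once if the outer dial is touched with more than 3 N (contact force between anything else and dial_ring above 3 N).
It fails at once if the lock is overtightened: the pin stands more than 6.5 mm up (z of pin_top in the frame of controller above 0.0755 m).
It fails at once if start is pressed before the dial is locked (value of joint start_button above 0.003 m and z of pin_top in the frame of controller below 0.071 m).
It fails at once if a bystander is moved by more than 30 mm (distance of any of beaker, glaze_jar, cone_pat from where it was at the start of the episode above 0.03 m).
It also fails if it takes over 67 s, if anything falls off the work surface, if the arm or the gripper's body presses on something with over 40 N, if the wrist force passes 120 N, or if a joint passes its speed limit or range.

ROBOT

A 7-joint arm with a two-finger parallel gripper is mounted at the origin on a cart in front of the work surface, level with it; the furniture and walls round the work are solid. World frame = base frame: x ahead of the robot, y to its left, z up, the work surface at z = 0. Lengths are in m, angles in rad, forces in N, time in s.
With the tool pointing down it reaches from about 0.35 to 0.9 m from the base axis. Payload 8.1 kg.
Tool frame: the origin (TCP) lies between the finger pads; the fingertips stand 17 mm ahead of it and the grasp point (between the pads) lies 2 mm behind it; z points along the fingers, y is the line along which they close (so a half turn about z gives the same grasp; the last joint's range is limited). The gripper opens to 92 mm and grips with 3 to 60 N. Pads are 19 mm wide; open, the fingers measure 130 mm over their backs; the gripper's body (75 mm by 190 mm) begins 47 mm behind the grasp point.
Start: joints at [1.092, 0.434, 0.025, 1.573, -0.012, 1.134, -0.075], TCP at [0.229, -0.581, 0.208] pointing down, gripper open.
Joint ranges: [-2.62, 2.62], [-0.44, 2.09], [-1.27, 1.32], [0.08, 2.57], [-1.32, 4.46], [0.12, 2], [-2.74, 2.74]. Speed limits (rad/s): [2.22, 2.22, 3.01, 3.01, 3.14, 3.14, 3.14].

INTERFACE

Orientations are given as a rotation vector (axis times angle).
In Python, from cell import observe, get_image, calibration, sign_off, look_for, regions_of, landmark_of gives the robot as it stands.
- The arm moves only by the tool jog_arm, never from a script. Its argument "plan" is a list of rows, each an object with "offset": the shift along the tool's x, y, z normalised to -1 to 1, where 1 is 0.15 m, a list of three; "twist": the turn, a rotation vector about the tool's x, y, z normalised to -1 to 1, where 1 is 2 pi rad, a list of three; "fingers": the gripper command: -1 is shut, 1 is fully open, values between are in proportion. In form: [{"offset": [x, y, z], "twist": [ax, ay, az], "fingers": fingers}, ...]. A call has 1 to 20 rows; each row is the pose to reach, as a shift and turn from the pose commanded when the call began, along the tool's axes at that moment, turning the shorter way round; what a row does not reach only later rows make up. A row lasts 1/8 s, in which the tool goes at most 62.5 mm and 10.7 degrees, less where a joint would pass 70% of its speed; a pose out of reach is approached as far as the arm can. A call with a number of a shift or a turn outside -1 to 1 is refused whole. A call with a gripper value outside its range is refused whole. The fingers move at their own pace and stop on an object; "newtons" is the grip in N (left out, the last holds). Time passes only in rows, so rows that repeat a pose let the fingers close. It gives the time, the measured TCP pose, the force, the opening and the grip force at its end, in the units of the state.
- observe(): the state, without advancing time (a new reading comes with each control period).
- get_image(name): name is "scene" or "top"; returns the picture (480x640x3 uint8, red, green, blue); there is no depth.
- calibration(name): a dict with "fov_y" (degrees; the focal length in pixels is half the picture's height over the tangent of half this angle, whatever the lens; pixels are square), "cx", "cy" (the principal point, pixels), "k1" (the pictures are not rectified: a ray, as slopes to the right and down, at radius r is drawn at 1 + k1 r^2 times it, then the intrinsics apply), "position" and "attitude" of the camera in the world. Camera axes: x right, y down, z forward; pixel columns grow to the right and rows downward; lengths in m; the calibration is good to about 2 mm. A picture is of the moment at which its call begins. calibration takes no time and is no camera call.
- sign_off(): hands the job in; it is judged then, once.
Trained networks look in the newest picture that a camera, given by its name, has taken for a name from the list of things; names that differ only in an ending like _2 or _b are one class to them, and where a whole thing is asked for, a point or a joint stands for the part that bears it (a point fixed in the world has none). Each returns a list of dicts, best first, with "conf" (0 to 1); they miss things now and then, are a little off and sometimes report something else, mostly with a low value. They report only what shows in the picture. A call takes as long as a camera call.
- look_for(thing, camera): "box" ([left, top, width, height] as shares, 0 to 1, of the picture: columns of its width, rows of its height, round what is visible of it).
- regions_of(thing, camera): "region" (480x640 bool, what is visible of it) and "box" ([left, top, width, height] as shares, 0 to 1, of the picture: columns of its width, rows of its height, round what is visible of it).
- landmark_of(thing, camera): "at" ([row, column] as shares, 0 to 1, of the picture: columns of its width, rows of its height: a listed point, or the origin of a listed thing).
The state is a dict: "clock": time; "joints": joint angles; "dq": joint speeds; "joint_efforts": joint torques, N m; "position": TCP position; "ee_rot": TCP orientation; "force": force on the tool from outside, world axes, zero at the start; "ft_torque": the same for the moment, N m; "width": opening from 0.0 (shut) to 1.0 (fully open); "gripper_force": force on a finger pad.
Only numpy, scipy, OpenCV 4.12 (cv2) and the standard library are available. Lean on these libraries where they do the work, as an engineer would, in place of code of your own. Each camera call takes 0.05 s, during which the arm holds its last target. There are 200 camera calls.

## Working session

There is one attempt and no reset: what is moved stays moved. The work goes in short steps, Python scripts to look and compute and a tool call to move; the robot and the scene stay as the last step left them, time stands still between calls to the robot, and variables do not carry over. Pictures are saved under pics/ and viewed, at most 10 in all, crops included, and the job is handed in when it is done.

Besides the shell and the picture viewer there is one more tool, called after "Call:" as name([rows], argument=value, ...), one row to a line, values as JSON. jog_arm: Moves the arm, as the interface text tells. Scaled input: -1 to 1 covers 0.15 m each way for a shift and 2 pi rad each way for a turn. Its arguments: {"type":"object","properties":{"plan":{"type":"array","items":{"type":"object","properties":{"offset":{"type":"array","items":{"type":"number","minimum":-1,"maximum":1}},"twist":{"type":"array","items":{"type":"number","minimum":-1,"maximum":1}},"fingers":{"type":"number"}}}},"newtons":{"type":"number"}},"required":["plan"]}

```bash
mkdir -p pics
cat > h.py <<'E'
import numpy as np, cv2
from scipy.spatial.transform import Rotation as R
from cell import *
def ray(cam,row,col,sh=True):
    c=calibration(cam); f=240/np.tan(np.radians(c['fov_y'])/2)
    u=col*640 if sh else col; v=row*480 if sh else row
    K=np.array([[f,0,c['cx']],[0,f,c['cy']],[0,0,1.]])
    p=cv2.undistortPoints(np.array([[[u,v]]],float),K,np.array([c['k1'],0,0,0.]))[0,0]
    A=np.array(c['attitude'],float); A=A if A.shape==(3,3) else R.from_rotvec(A).as_matrix()
    d=A@np.array([p[0],p[1],1]); return np.array(c['position']),d/np.linalg.norm(d)
def atz(cam,row,col,z,sh=True):
    o,d=ray(cam,row,col,sh); return o+d*(z-o[2])/d[2]
def tri(a,b):
    (o1,d1),(o2,d2)=a,b
    s=np.linalg.lstsq(np.c_[d1,-d2],o2-o1,rcond=None)[0]
    p,q=o1+s[0]*d1,o2+s[1]*d2; return (p+q)/2,np.linalg.norm(p-q)
E
python3 - <<'E'
from h import *
np.set_printoptions(precision=4,suppress=True)
for c in('scene','top'):
    print(c,calibration(c)); cv2.imwrite(f'pics/{c}0.png',get_image(c)[...,::-1])
print(observe())
for t,z in [('controller',0),('knob_grip',.0915),('lock_knob',.0765),('dial_mark',.08),('pin_top',.069),('start_button_top',.088),('dial_ring',.066),('beaker',0),('glaze_jar',0),('cone_pat',0)]:
    r={}
    for c in('scene','top'):
        L=landmark_of(t,c)
        if L: r[c]=L[0]['at']; print(t,c,L[0]['conf'],np.array(L[0]['at'])*[480,640],atz(c,*r[c],z))
    if len(r)==2: print('  tri',*tri(ray('scene',*r['scene']),ray('top',*r['top'])))
E
```

```text
scene {'fov_y': 50.366736870182564, 'cx': 308.4474959229363, 'cy': 239.62321014404128, 'k1': -0.02195919245826661, 'position': array([0.2646, 0.6093, 0.7268]), 'attitude': array([-0.6735,  2.7351, -1.0058])}
top {'fov_y': 48.33127641599422, 'cx': 316.0168869989735, 'cy': 241.84044383278237, 'k1': -0.12552968021239977, 'position': array([0.4054, 0.0914, 1.0694]), 'attitude': array([-2.1298,  2.1513, -0.1329])}
{'clock': 0.1, 'joints': array([ 1.0924,  0.4352,  0.025 ,  1.574 , -0.0116,  1.134 , -0.0751]), 'dq': array([ 0.0019, -0.0006,  0.0012, -0.0026, -0.0004, -0.0003, -0.0004]), 'joint_efforts': array([  0.0031, -66.9123,   0.9879, -31.5138,  -0.0606,   0.0376,
         0.    ]), 'position': array([ 0.2291, -0.5809,  0.2069]), 'ee_rot': array([-3.0849, -0.5864,  0.0006]), 'force': array([-0.4411, -0.1718,  0.3945]), 'ft_torque': array([ 0.034 ,  0.1108, -0.0435]), 'gripper_force': 0.0, 'width': 1.0002410521389218}
controller scene 0.73 [222.    320.384] [0.5385 0.0094 0.    ]
controller top 0.9 [248.016 368.576] [0.5433 0.0029 0.    ]
  tri [ 0.5434  0.0017 -0.0096] 0.0024908694515
[... 883 characters left out ...]
598
dial_ring scene 0.88 [210.576 316.928] [0.5313 0.0422 0.066 ]
dial_ring top 0.64 [248.88  348.288] [0.5336 0.0468 0.066 ]
  tri [0.5313 0.0464 0.0704] 0.0035932682460446327
beaker scene 0.97 [291.408 305.088] [0.4899 0.1656 0.    ]
beaker top 0.72 [275.184 289.472] [0.4902 0.1626 0.    ]
  tri [ 0.4908  0.163  -0.0041] 0.0007512549472156977
glaze_jar scene 0.57 [165.216 350.72 ] [ 0.5544 -0.1672  0.    ]
glaze_jar top 0.66 [244.176 451.52 ] [ 0.5492 -0.1658  0.    ]
  tri [ 0.5509 -0.1644  0.0032] 0.0044539129362676675
cone_pat scene 0.73 [220.896 380.096] [ 0.4381 -0.0475  0.    ]
cone_pat top 0.64 [249.792 368.   ] [0.5397 0.0041 0.    ]
  tri [0.4797 0.0017 0.0524] 0.10705375015929412
```

Run:
```python
import cv2
a=cv2.imread('pics/top0.png');cv2.imwrite('pics/top0c.png',cv2.resize(a[190:310,270:470],None,fx=4,fy=4,interpolation=cv2.INTER_CUBIC))
a=cv2.imread('pics/scene0.png');cv2.imwrite('pics/scene0c.png',cv2.resize(a[130:320,230:430],None,fx=3,fy=3,interpolation=cv2.INTER_CUBIC))
```

```text
(no output)
```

View pics/top0c.png

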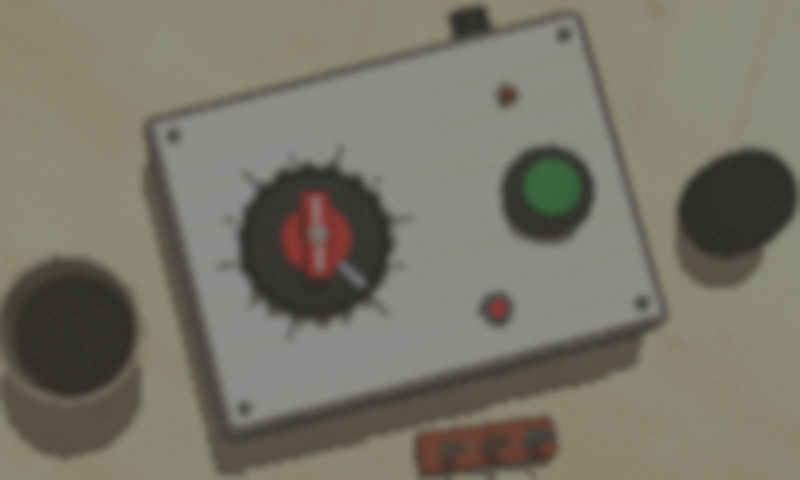

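View pics/scene0c.png

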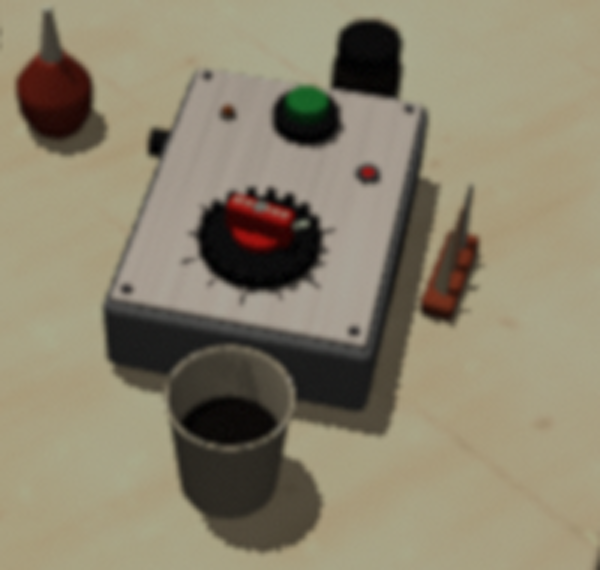

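```bash
cat > fit.py <<'E'
from h import *
from scipy.optimize import least_squares
np.set_printoptions(precision=4,suppress=True)
def proj(cam,P):
    c=calibration(cam); f=240/np.tan(np.radians(c['fov_y'])/2)
    A=R.from_rotvec(c['attitude']).as_matrix(); q=(np.atleast_2d(P)-c['position'])@A
    x=q[:,:2]/q[:,2:]; x=x*(1+c['k1']*(x**2).sum(1,keepdims=True))
    return x*f+[c['cx'],c['cy']]
def cen(img,col,x0,y0,x1,y1):
    s=img[y0:y1,x0:x1].astype(float); r,g,b=s[...,0],s[...,1],s[...,2]
    m=np.clip((r-np.maximum(g,b)) if col=='r' else (g-np.maximum(r,b)),0,None); m[m<.35*m.max()]=0
    Y,X=np.mgrid[y0:y1,x0:x1]; return np.array([(X*m).sum(),(Y*m).sum()])/m.sum()
E
python3 - <<'E'
from fit import *
T=cv2.imread('pics/top0.png')[...,::-1];S=cv2.imread('pics/scene0.png')[...,::-1]
obs={'top':{'btn':cen(T,'g',395,220,425,255),'pin':cen(T,'r',387,260,402,275)},
'scene':{'btn':cen(S,'g',320,153,345,175),'pin':cen(S,'r',345,180,360,196)}}
c4=lambda l,o,s:[np.array(p)/s+o for p in l]
# panel screws? unknown; use outer box corners at panel: order back-left, back-right, front-right, front-left
obs['top']['knobtop']=np.array([317,234])/4+[270,190]
obs['scene']['knobtop']=np.array([261,207])/3+[230,130]
print(obs)
loc={'btn':[-.005,-.067,.088],'pin':[-.052,-.030,.069],'knobtop':[0,.045,.0985]}
for k in loc:
    print(k,*tri(ray('scene',*obs['scene'][k][::-1],False),ray('top',*obs['top'][k][::-1],False)))
def res(p,cams=('top','scene')):
    Rz=R.from_euler('z',p[2]); o=[]
    for c in cams:
        for k in loc: o.append(proj(c,Rz.apply(loc[k])+[p[0],p[1],0])[0]-obs[c][k])
    return np.concatenate(o)
for cams in(('top','scene'),('top',),('scene',)):
    s=least_squares(res,[.54,0,.2],args=(cams,)); print(cams,s.x,s.fun)
    print({k:R.from_euler('z',s.x[2]).apply(v)+[s.x[0],s.x[1],0] for k,v in loc.items()})
# bar direction
a=[atz('top',y/4+190,x/4+270,.0985,False) for x,y in((316,193),(318,278))]
print('bar top',a,np.degrees(np.arctan2(*(a[0]-a[1])[1::-1])),np.linalg.norm(a[0]-a[1]))
a=[atz('scene',y/3+130,x/3+230,.0985,False) for x,y in((230,199),(294,215))]
print('bar scene',a,np.degrees(np.arctan2(*(a[0]-a[1])[1::-1])),np.linalg.norm(a[0]-a[1]))
E
```

```text
{'top': {'btn': array([407.514 , 236.2545]), 'pin': array([394.0789, 266.6491]), 'knobtop': array([349.25, 248.5 ])}, 'scene': {'btn': array([331.8207, 163.1221]), 'pin': array([352.2787, 186.9662]), 'knobtop': array([317., 199.])}}
btn [ 0.5534 -0.0629  0.0869] 0.00020501344827568427
pin [ 0.4987 -0.0383  0.0706] 0.00043186995314599435
knobtop [0.53   0.0465 0.0997] 2.815119857971389e-05
('top', 'scene') [0.5415 0.0031 0.2543] [ 0.1321 -0.1841  0.2457 -0.0631 -0.1077 -0.0224  0.0732 -0.4978  0.1806
  0.4047 -0.1412  0.5076]
{'btn': array([ 0.5535, -0.063 ,  0.088 ]), 'pin': array([ 0.4987, -0.039 ,  0.069 ]), 'knobtop': array([0.5302, 0.0466, 0.0985])}
('top',) [0.5414 0.0032 0.2517] [ 0.0832 -0.0322  0.1183  0.0554 -0.1964 -0.0251]
{'btn': array([ 0.5532, -0.0629,  0.088 ]), 'pin': array([ 0.4985, -0.0388,  0.069 ]), 'knobtop': array([0.5302, 0.0468, 0.0985])}
('scene',) [0.5417 0.0028 0.2573] [-0.043  -0.6504  0.127   0.2012 -0.0781  0.3676]
{'btn': array([ 0.5539, -0.0633,  0.088 ]), 'pin': array([ 0.499 , -0.0395,  0.069 ]), 'knobtop': array([0.5302, 0.0463, 0.0985])}
bar top [array([0.5491, 0.0466, 0.0985]), array([0.5099, 0.0463, 0.0985])] 0.34542559382464133 0.039193418650563173
bar scene [array([0.5493, 0.0481, 0.0985]), array([0.5109, 0.0422, 0.0985])] 8.668174960350763 0.038802468266103354
```

Call:
jog_arm([
  {"offset":[1,-0.93,0],"twist":[0,0,0],"fingers":1},
  {"offset":[1,-0.93,0],"twist":[0,0,0],"fingers":1},
  {"offset":[1,-0.93,0],"twist":[0,0,0],"fingers":0.2},
  {"offset":[1,-0.93,0],"twist":[0,0,0],"fingers":0.2},
])

```text
clock: 1.6
position: [0.3199, -0.3928, 0.208]
ee_rot: [-3.084, -0.595, -0.002]
force: [-0.4, -0.9, 0.4]
width: 0.831
gripper_force: 0.0
```

Call:
jog_arm([
  {"offset":[1,-0.93,0],"twist":[0,0,0],"fingers":0.2},
  {"offset":[1,-0.93,0],"twist":[0,0,0],"fingers":0.2},
  {"offset":[1,-0.93,0],"twist":[0,0,0],"fingers":0.2},
  {"offset":[1,-0.93,0],"twist":[0,0,0],"fingers":0.2},
])

```text
clock: 2.1
position: [0.4078, -0.2086, 0.208]
ee_rot: [-3.085, -0.594, -0.002]
force: [-0.1, -1.1, -0.2]
width: 0.603
gripper_force: 0.0
```

Call:
jog_arm([
  {"offset":[1,-0.93,0],"twist":[0,0,0],"fingers":0.2},
  {"offset":[1,-0.93,0],"twist":[0,0,0],"fingers":0.2},
  {"offset":[1,-0.93,0],"twist":[0,0,0],"fingers":0.2},
  {"offset":[1,-0.93,0],"twist":[0,0,0],"fingers":0.2},
])

```text
clock: 2.6
position: [0.496, -0.0233, 0.2078]
ee_rot: [-3.084, -0.594, -0.002]
force: [-0.2, 0.1, -0.3]
width: 0.6
gripper_force: 0.0
```

```bash
cat > go.py <<'E'
from fit import *
import sys
def go(x,y,z,yaw=None):
    o=observe(); Rt=R.from_rotvec(o['ee_rot']); M=Rt.as_matrix()
    d=M.T@(np.array([x,y,z])-o['position'])/.15
    print('t',o['clock'],'pos',o['position'],'yawx',np.degrees(np.arctan2(M[1,0],M[0,0])),'tilt',M[:,2],'w',o['width'],'gf',o['gripper_force'])
    print('j',o['joints'],'F',o['force'],'T',o['ft_torque']); print('offset',d)
    if yaw is not None:
        G=R.from_matrix(np.c_[[np.cos(yaw),np.sin(yaw),0],[np.sin(yaw),-np.cos(yaw),0],[0,0,-1]])
        print('twist',(Rt.inv()*G).as_rotvec()/(2*np.pi))
if __name__=='__main__':
    a=list(map(float,sys.argv[1:])); go(*a[:3],*(np.radians(a[3:])))
E
python3 go.py .5302 .0467 .13 3
```

```text
t 2.6 pos [ 0.496  -0.0233  0.2078] yawx 21.795700350781352 tilt [ 0.0012  0.0015 -1.    ] w 0.600491351479328 gf 0.0
j [ 0.2074  0.2503 -0.3255  1.8581  0.0901  1.0463 -1.3441] F [-0.1969  0.1044 -0.3306] T [-0.075  -0.0175  0.0044]
offset [ 0.384  -0.3481  0.5198]
twist [-0.0002 -0.0002  0.0522]
```

Call:
jog_arm([
  {"offset":[0.384,-0.348,0.2],"twist":[0,0,-0.4478],"fingers":0.2},
  {"offset":[0.384,-0.348,0.2],"twist":[0,0,-0.4478],"fingers":0.2},
  {"offset":[0.384,-0.348,0.2],"twist":[0,0,-0.4478],"fingers":0.2},
  {"offset":[0.384,-0.348,0.2],"twist":[0,0,-0.4478],"fingers":0.2},
  {"offset":[0.384,-0.348,0.2],"twist":[0,0,-0.4478],"fingers":0.2},
  {"offset":[0.384,-0.348,0.2],"twist":[0,0,-0.4478],"fingers":0.2},
  {"offset":[0.384,-0.348,0.2],"twist":[0,0,-0.4478],"fingers":0.2},
  {"offset":[0.384,-0.348,0.2],"twist":[0,0,-0.4478],"fingers":0.2},
  {"offset":[0.384,-0.348,0.2],"twist":[0,0,-0.4478],"fingers":0.2},
  {"offset":[0.384,-0.348,0.2],"twist":[0,0,-0.4478],"fingers":0.2},
  {"offset":[0.384,-0.348,0.2],"twist":[0,0,-0.4478],"fingers":0.2},
  {"offset":[0.384,-0.348,0.2],"twist":[0,0,-0.4478],"fingers":0.2},
  {"offset":[0.384,-0.348,0.2],"twist":[0,0,-0.4478],"fingers":0.2},
  {"offset":[0.384,-0.348,0.2],"twist":[0,0,-0.4478],"fingers":0.2},
  {"offset":[0.384,-0.348,0.2],"twist":[0,0,-0.4478],"fingers":0.2},
  {"offset":[0.384,-0.348,0.2],"twist":[0,0,-0.4478],"fingers":0.2},
  {"offset":[0.384,-0.348,0.2],"twist":[0,0,-0.4478],"fingers":0.2},
])

```text
clock: 4.72
position: [0.529, 0.0419, 0.1775]
ee_rot: [0.067, -3.141, 0.0]
force: [0.6, 1.0, 1.1]
width: 0.601
gripper_force: 0.0
```

```bash
python3 go.py .5302 .0467 .103 183
```

```text
t 4.725 pos [0.529  0.0419 0.1775] yawx -177.5705950741132 tilt [-0.0002 -0.0003 -1.    ] w 0.6012418293563175 gf 0.0
j [ 0.5153  0.4843 -0.9647  1.7878  0.4428  1.1049  1.0121] F [0.5739 0.9745 1.0652] T [ 0.1349 -0.13    0.0076]
offset [-0.0097  0.032   0.4964]
twist [-0.     -0.     -0.0016]
```

Call:
jog_arm([
  {"offset":[-0.01,0.032,0.3],"twist":[0,0,0],"fingers":0.0},
  {"offset":[-0.01,0.032,0.48],"twist":[0,0,0],"fingers":0.0},
  {"offset":[-0.01,0.032,0.496],"twist":[0,0,0],"fingers":0.0},
  {"offset":[-0.01,0.032,0.496],"twist":[0,0,0],"fingers":0.0},
], newtons=25)

```text
clock: 5.22
position: [0.5306, 0.0477, 0.1041]
ee_rot: [-0.073, 3.14, -0.0]
force: [0.3, 0.7, 0.3]
width: 0.5
gripper_force: 0.0
```

```bash
python3 go.py .5302 .0467 .103 183;python3 - <<'E'
from h import *
a=get_image('top')[...,::-1];b=get_image('scene')[...,::-1]
f=lambda i,y,x:cv2.resize(i[y:y+150,x:x+100],None,fx=4,fy=4,interpolation=cv2.INTER_CUBIC)
cv2.imwrite('pics/g1.png',np.hstack([f(a,180,300),f(b,130,270)]))
E
```

```text
t 5.225 pos [0.5306 0.0477 0.1041] yawx -177.33665982172295 tilt [ 0.0008  0.     -1.    ] w 0.49992433440471856 gf 0.0
j [ 0.4513  0.5665 -0.9035  1.8697  0.5373  0.9687  0.9238] F [0.3199 0.6926 0.3207] T [ 0.1211 -0.1175 -0.0307]
offset [ 0.003  -0.0068  0.007 ]
twist [-0.      0.0001 -0.0009]
```

View pics/g1.png

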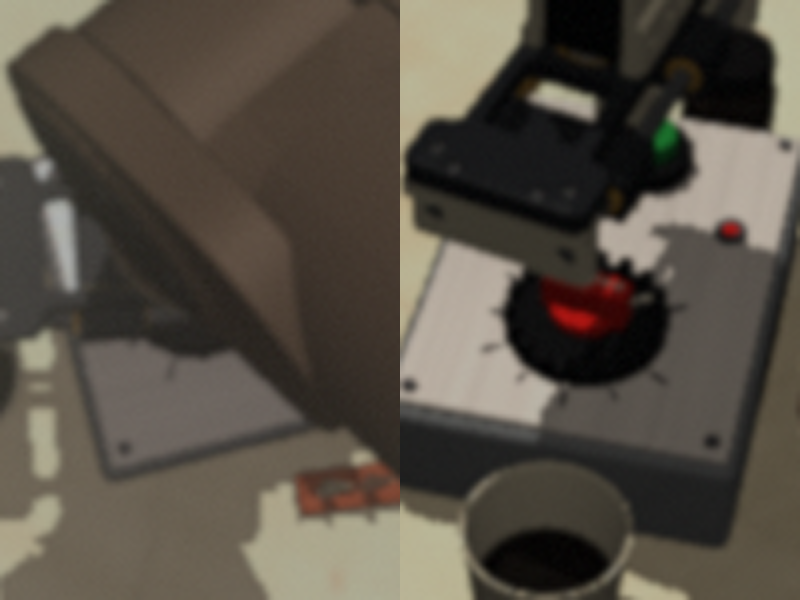

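The scene half shows the finger beside the red bar above the dial, with the pin visible at crop (730, 230); the top view is blocked by the arm. Closing now.

Call:
jog_arm([
  {"offset":[0.003,-0.007,0.007],"twist":[0,0,0],"fingers":-1},
  {"offset":[0.003,-0.007,0.007],"twist":[0,0,0],"fingers":-1},
  {"offset":[0.003,-0.007,0.007],"twist":[0,0,0],"fingers":-1},
  {"offset":[0.003,-0.007,0.007],"twist":[0,0,0],"fingers":-1},
  {"offset":[0.003,-0.007,0.007],"twist":[0,0,0],"fingers":-1},
  {"offset":[0.003,-0.007,0.007],"twist":[0,0,0],"fingers":-1},
  {"offset":[0.003,-0.007,0.007],"twist":[0,0,0],"fingers":-1},
], newtons=25)

```text
clock: 6.2
position: [0.5297, 0.0465, 0.1022]
ee_rot: [-0.075, 3.141, -0.0]
force: [-0.6, 0.1, 0.4]
width: 0.005
gripper_force: 0.0
```

```bash
python3 go.py .5302 .0467 .103 183
```

```text
t 6.2 pos [0.5297 0.0465 0.1022] yawx -177.26247950938136 tilt [ 0. -0. -1.] w 0.005311366700096928 gf 0.0
j [ 0.453   0.5681 -0.9027  1.8732  0.5395  0.9652  0.9247] F [-0.5797  0.0927  0.3571] T [ 0.1479 -0.1133  0.0488]
offset [-0.0032  0.0011 -0.0056]
twist [-0.      0.     -0.0007]
```

Run:
```python
from h import *
b=get_image('scene')[...,::-1]
cv2.imwrite('pics/g2.png',cv2.resize(b[120:240,250:390],None,fx=5,fy=5,interpolation=cv2.INTER_CUBIC))
```

```text
(no output)
```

View pics/g2.png

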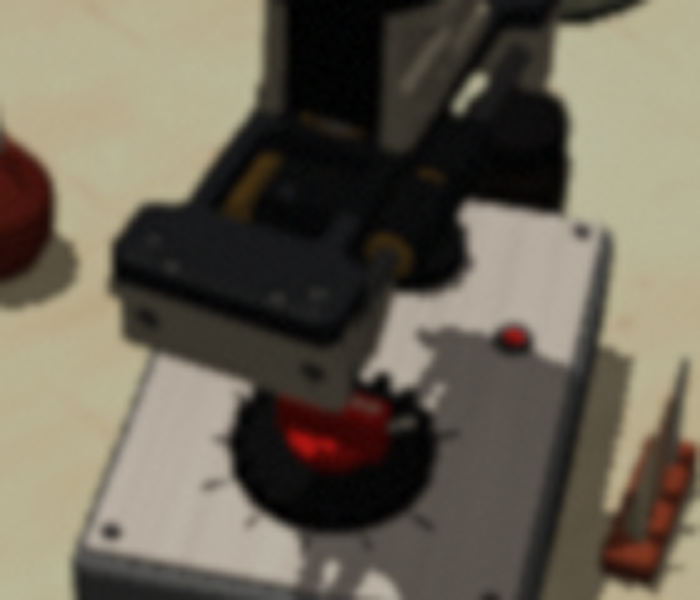

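The grey plate by the bar did not move as the fingers shut, so it is the gripper body hiding the fingers, with the bar's right end at crop (365, 400). I'll project the known tool geometry to see whether the picture agrees with the height reading.

Run:
```python
from fit import *
o=observe();p=o['position'];M=R.from_rotvec(o['ee_rot']).as_matrix()
pr=lambda n,l:print(n,(proj('scene',p+M@np.array(l))[0]-[250,120])*5)
for a in(-.0375,.0375):
  for b in(-.095,.095): pr(('body',a,b),[a,b,-.049])
for b in(-.02,0,.02):
  pr(('tip',b),[0,b,.017]);pr(('tipedge',b),[-.0095,b,.017])
for k in('lock_knob','knob_grip','dial_mark'):
  for L in landmark_of(k,'scene')[:1]:print(k,L['conf'],(np.array(L['at'])[::-1]*[640,480]-[250,120])*5)
b=[0,0,0]
for yaw in(0,.05,.15):
  print(yaw,(proj('scene',[[.5302+s*.02*np.cos(yaw),.0467+s*.02*np.sin(yaw),.0985] for s in(-1,1)])-[250,120])*5)
print(o['width'],o['gripper_force'])
```

```text
('body', -0.0375, -0.095) [352.0378  89.2523]
('body', -0.0375, 0.095) [106.1343 438.28  ]
('body', 0.0375, -0.095) [549.1621 148.4172]
('body', 0.0375, 0.095) [325.7818 514.8184]
('tip', -0.02) [357.7486 388.0174]
('tipedge', -0.02) [333.2506 379.8557]
('tip', 0) [334.7469 424.7573]
('tipedge', 0) [309.9873 416.386 ]
('tip', 0.02) [311.1243 462.4903]
('tipedge', 0.02) [286.0982 453.9009]
lock_knob 0.65 [339.44 426.96]
knob_grip 0.57 [326.96 384.  ]
dial_mark 0.9 [412.08 429.6 ]
0 [[386.17   417.236 ]
 [282.8027 378.2772]]
0.05 [[387.3813 415.3684]
 [281.5371 380.0974]]
0.15 [[389.3953 411.5118]
 [279.3962 383.8712]]
0.004565149651530334 0.0
```

Call:
jog_arm([
  {"offset":[0,0,-0.4],"twist":[0,0,0],"fingers":-0.3},
  {"offset":[0,0,-0.4],"twist":[0,0,0.15],"fingers":-0.3},
  {"offset":[0,0,-0.4],"twist":[0,0,0.2],"fingers":-0.3},
  {"offset":[0,0,-0.4],"twist":[0,0,0.2],"fingers":-0.3},
  {"offset":[0,0,-0.4],"twist":[0,0,0.2],"fingers":-0.3},
  {"offset":[0,0,-0.4],"twist":[0,0,0.2],"fingers":-0.3},
  {"offset":[0,0,-0.4],"twist":[0,0,0.2],"fingers":-0.3},
  {"offset":[0,0,-0.4],"twist":[0,0,0.2],"fingers":-0.3},
  {"offset":[0,0,-0.4],"twist":[0,0,0.2],"fingers":-0.3},
])

```text
clock: 7.52
position: [0.5297, 0.0467, 0.1623]
ee_rot: [1.784, 2.586, -0.0]
force: [0.7, -0.3, 0.3]
width: 0.35
gripper_force: 0.0
```

Run:
```python
from fit import *
b=get_image('scene')[...,::-1].copy();cv2.imwrite('pics/s3.png',b);cv2.imwrite('pics/t3.png',get_image('top')[...,::-1])
o=observe();p=o['position'];M=R.from_rotvec(o['ee_rot']).as_matrix();print(o['clock'],p,o['ee_rot'],o['width'])
w=o['width']*.046
c=b[60:260,220:420];c=cv2.resize(c,None,fx=3,fy=3,interpolation=cv2.INTER_CUBIC)
for l in([0,w,.017],[0,-w,.017],[0,0,0],[0,w+.019,.017],[0,-w-.019,.017]):
    q=(proj('scene',p+M@np.array(l))[0]-[220,60])*3;print(l,q);cv2.circle(c,tuple(int(v) for v in q),3,(255,0,255),1)
cv2.imwrite('pics/s3c.png',c)
```

```text
7.625 [0.5297 0.0466 0.1622] [ 1.7809  2.5879 -0.0002] 0.35230435559382306
[0, 0.01620600035731586, 0.017] [264.4947 356.6292]
[0, -0.01620600035731586, 0.017] [322.8555 361.7438]
[0, 0, 0] [294.4963 336.2323]
[0, 0.03520600035731586, 0.017] [230.4133 353.6478]
[0, -0.03520600035731586, 0.017] [357.1934 364.7586]
```

View pics/s3c.png

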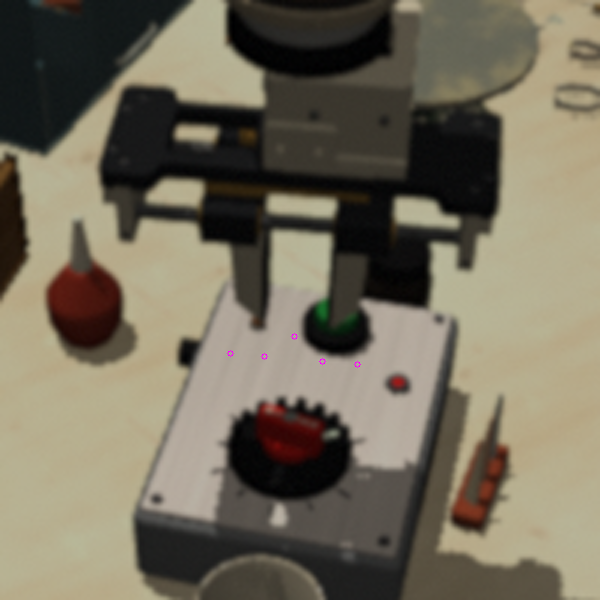

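The picture shows the fingertips at crop (258, 328) and (343, 322), about 33 px above where the stated tool geometry puts them, so either the height or y is off by about 25–30 mm. The top view should settle which.

Run:
```python
from fit import *
b=cv2.imread('pics/t3.png')
o=observe();p=o['position'];M=R.from_rotvec(o['ee_rot']).as_matrix()
w=o['width']*.046
c=cv2.resize(b[150:300,260:460],None,fx=4,fy=4,interpolation=cv2.INTER_CUBIC)
for l in([0,w,.017],[0,-w,.017],[0,w+.019,.017],[0,-w-.019,.017],[.0375,.095,-.049],[-.0375,.095,-.049],[-.0375,-.095,-.049],[.0375,-.095,-.049]):
    q=(proj('top',p+M@np.array(l))[0]-[260,150])*4;print(l,q);cv2.circle(c,tuple(int(v) for v in q),4,(255,0,255),2)
cv2.imwrite('pics/t3c.png',c)
print(M)
```

```text
[0, 0.01620600035731586, 0.017] [347.5507 347.1598]
[0, -0.01620600035731586, 0.017] [375.3492 415.716 ]
[0, 0.03520600035731586, 0.017] [331.3561 307.2658]
[0, -0.03520600035731586, 0.017] [391.738  456.1796]
[0.0375, 0.095, -0.049] [197.4593 179.9937]
[-0.0375, 0.095, -0.049] [366.7601 114.6096]
[-0.0375, -0.095, -0.049] [544.0515 543.5999]
[0.0375, -0.095, -0.049] [370.6147 612.8199]
[[-0.3572  0.934   0.    ]
 [ 0.934   0.3572 -0.0002]
 [-0.0002 -0.0001 -1.    ]]
```

View pics/t3c.png

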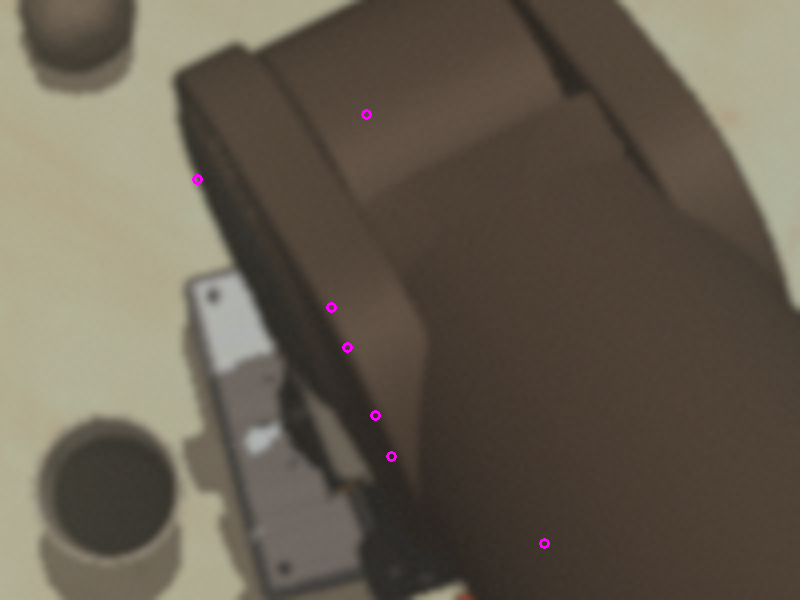

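Call:
jog_arm([
  {"offset":[0,0,-1],"twist":[0,0,0],"fingers":-0.3},
  {"offset":[0,0,-1],"twist":[0,0,0],"fingers":-0.3},
  {"offset":[0,0,-1],"twist":[0,0,0],"fingers":-0.3},
  {"offset":[0,0,-1],"twist":[0,0,0],"fingers":-0.3},
  {"offset":[0,0,-1],"twist":[0,0,0],"fingers":-0.3},
])

```text
clock: 8.25
position: [0.5292, 0.0462, 0.3111]
ee_rot: [-1.783, -2.585, 0.002]
force: [0.1, 0.3, -0.1]
width: 0.351
gripper_force: 0.0
```

Run:
```python
from fit import *
b=get_image('scene')[...,::-1].copy();cv2.imwrite('pics/s4.png',b)
o=observe();p=o['position'];M=R.from_rotvec(o['ee_rot']).as_matrix();print(o['clock'],p,o['ee_rot'],o['width'])
w=o['width']*.046
q0=proj('scene',p+M@np.array([0,0,.017]))[0].astype(int);x0,y0=q0-[75,90]
c=cv2.resize(b[y0:y0+150,x0:x0+150],None,fx=4,fy=4,interpolation=cv2.INTER_CUBIC)
for d,col in(([0,0,0],(255,0,255)),([0,0,.025],(0,255,0)),([0,-.03,0],(0,255,255))):
  for s in(w,-w):
    q=(proj('scene',p+d+M@np.array([0,s,.017]))[0]-[x0,y0])*4;print(d,q);cv2.circle(c,tuple(int(v) for v in q),3,col,1)
cv2.imwrite('pics/s4c.png',c)
```

```text
8.3 [0.5291 0.0462 0.3108] [-1.7834 -2.5844  0.0024] 0.34949666995442963
[0, 0, 0] [256.5286 359.5032]
[0, 0, 0] [345.5931 366.4465]
[0, 0, 0.025] [257.6629 299.0543]
[0, 0, 0.025] [349.0855 306.0012]
[0, -0.03, 0] [293.8357 317.3541]
[0, -0.03, 0] [380.9155 324.0341]
```

View pics/s4c.png

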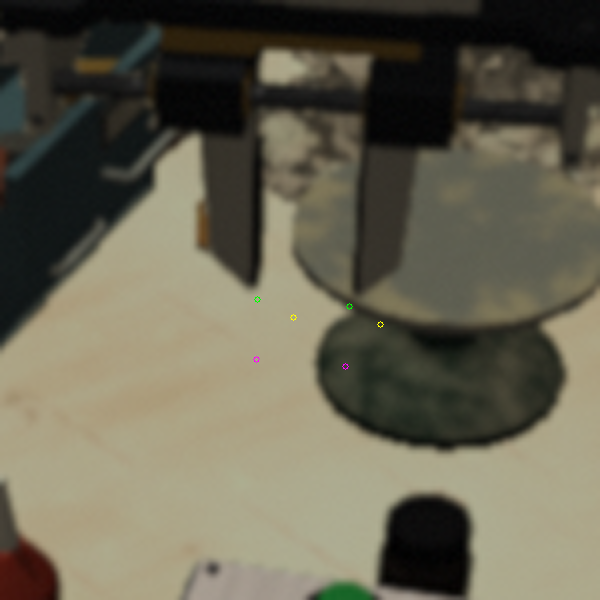

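Here the inner tips are at (255, 287) and (357, 292). That fits the green "higher" hypothesis and rules out the y shift. I'll fit the offset from both pictures.

Run:
```python
from fit import *
p4=np.array([.5292,.0462,.311]);p3=np.array([.5297,.0466,.1622]);t=np.array([0,0,-.017])
q0=proj('scene',p4+t)[0].astype(int)-[75,90]
o4=np.array([306,289.5])/4+q0;o3=np.array([298,327])/3+[220,60]
f=lambda d:np.r_[proj('scene',p4+t+d)[0]-o4,proj('scene',p3+t+d)[0]-o3]
s=least_squares(f,[0,0,.0]);print(s.x,s.fun)
for z in(.02,.025,.03): print(z,f([0,0,z]))
s=least_squares(lambda z:f([0,0,z[0]]),[0]);print(s.x,s.fun)
```

```text
[-0.0118  0.0222  0.0463] [ 0.2518  0.0112 -0.2933 -0.013 ]
0.02 [-0.9146  6.2028 -1.1402  1.6944]
0.025 [-0.7973  3.1162 -1.054  -0.6138]
0.03 [-0.6788 -0.003  -0.9671 -2.9433]
[0.0278] [-0.7312  1.3743 -1.0054 -1.9151]
```

Run:
```python
import cv2,numpy as np
b=cv2.imread('pics/scene0.png').astype(int)
for n,x0,y0,x1,y1 in(('s3',296,150,346,176),):
    a=cv2.imread(f'pics/{n}.png').astype(int); d=np.abs(a-b).sum(2)//10
    print(n); print('     '+' '.join(f'{x%100:2d}' for x in range(x0,x1)))
    for y in range(y0,y1): print(y,' '.join(f'{v:2d}' for v in d[y,x0:x1]))
```

```text
s3
     96 97 98 99  0  1  2  3  4  5  6  7  8  9 10 11 12 13 14 15 16 17 18 19 20 21 22 23 24 25 26 27 28 29 30 31 32 33 34 35 36 37 38 39 40 41 42 43 44 45
150  0 12 25 29 30 30 30 30 30 31 32 37 40 26  9  1  4  4  4  4  4  4  4  4  4  4  4  4  4  4  4  4  2  8 25 35 33 31 31 31 31 31 31 30 23 10  0  1  0  0
151  0 11 23 30 30 30 30 30 30 31 33 37 39 26  8  1  4  4  4  4  4  4  4  4  4  4  4  4  4  4  4  4  0 10 27 34 33 31 31 31 31 31 31 28 20  6  1  1  0  0
152  0 10 20 27 28 29 29 29 29 30 32 38 39 26  8  1  4  4  4  4  4  4  4  4  4  4  4  4  4  4  4  4  0 10 27 35 32 31 31 31 31 31 31 28 19  6  0  0  0  0
153  1  5 12 18 23 27 28 28 27 28 31 37 39 26  8  1  4  4  4  4  4  4  4  4  4  4  4  4  4  4  4  4  0 11 27 34 32 31 31 31 31 31 30 27 17  6  0  1  1  0
154  2  0  4  8 16 25 28 27 27 28 31 36 38 26  8  1  4  4  4  4  4  4  4  4  4  4  4  4  4  4  4  4  0 12 27 33 31 30 31 30 31 31 30 26 16  4  0  0  0  0
155  4  2  0  5 14 24 28 28 27 28 30 35 37 25  8  1  4  4  3  4  4  4  4  4  4  4  4  4  4  4  4  4  0 14 29 32 30 30 30 30 31 31 30 26 14  4  0  1  0  0
156  4  1  6 13 21
[... 2361 characters left out ...]
  4  4  3  2  0  0  0  0  1  0  0  0  1  0  0  0  0  1  0  0  0  1  0  1  0  2  3  3
172  4  3  4  4  4  4  4  4  4  4  4  4  4  4  4  4  4  4  4  4  4  4  4  4  3  2  0  0  0  0  1  0  1  0  0  0  0  0  0  0  0  1  0  0  1  0  0  2  3  4
173  4  4  4  4  4  4  4  4  4  4  4  4  4  4  4  4  4  4  4  4  4  4  4  3  4  2  1  0  0  0  0  0  1  0  0  0  1  0  0  0  0  0  1  0  0  0  1  2  3  4
174  4  4  4  4  4  4  4  4  4  4  4  4  4  4  4  4  4  4  4  4  4  4  4  4  3  3  2  1  0  0  0  0  1  0  0  1  0  0  0  0  1  0  0  0  0  1  2  2  3  4
175  4  4  4  4  4  4  4  4  4  4  4  3  4  4  4  4  4  4  4  4  4  4  4  4  4  4  3  3  1  0  0  0  0  0  0  0  0  0  0  0  0  0  0  0  1  2  3  4  4  4
```

Correcting for the near face of the finger, both pictures put the tips 36 mm higher than reported, so they sit about 19 mm above the reported TCP. I'll go back down, then descend step by step.

Call:
jog_arm([
  {"offset":[0,0,0.5],"twist":[0,0,-0.03],"fingers":-0.2},
  {"offset":[0,0,1],"twist":[0,0,-0.199],"fingers":-0.2},
  {"offset":[0,0,1],"twist":[0,0,-0.199],"fingers":-0.2},
  {"offset":[0,0,1],"twist":[0,0,-0.199],"fingers":-0.2},
  {"offset":[0,0,1],"twist":[0,0,-0.199],"fingers":-0.2},
  {"offset":[0,0,1],"twist":[0,0,-0.199],"fingers":-0.2},
  {"offset":[0,0,1],"twist":[0,0,-0.199],"fingers":-0.2},
  {"offset":[0,0,1],"twist":[0,0,-0.199],"fingers":-0.2},
  {"offset":[0,0,1],"twist":[0,0,-0.199],"fingers":-0.2},
])

```text
clock: 9.43
position: [0.5293, 0.0464, 0.1615]
ee_rot: [0.061, -3.14, -0.0]
force: [-0.3, -0.2, -0.1]
width: 0.4
gripper_force: 0.0
```

```bash
python3 go.py .5302 .0467 .072 183
```

```text
t 9.425 pos [0.5293 0.0464 0.1615] yawx -177.77029198701598 tilt [-0.0012  0.0001 -1.    ] w 0.40038257552125955 gf 0.0
j [ 0.4803  0.4922 -0.9264  1.8069  0.445   1.0686  0.9992] F [-0.2908 -0.1601 -0.052 ] T [ 0.1137 -0.1352 -0.0149]
offset [-0.007   0.0016  0.5969]
twist [ 0.     -0.0002 -0.0021]
```

Call:
jog_arm([
  {"offset":[-0.007,0.002,0.35],"twist":[0,0,0],"fingers":-0.2},
  {"offset":[-0.007,0.002,0.5],"twist":[0,0,0],"fingers":-0.2},
  {"offset":[-0.007,0.002,0.56],"twist":[0,0,0],"fingers":-0.2},
  {"offset":[-0.007,0.002,0.59],"twist":[0,0,0],"fingers":-0.2},
  {"offset":[-0.007,0.002,0.597],"twist":[0,0,0],"fingers":-1},
  {"offset":[-0.007,0.002,0.597],"twist":[0,0,0],"fingers":-1},
  {"offset":[-0.007,0.002,0.597],"twist":[0,0,0],"fingers":-1},
  {"offset":[-0.007,0.002,0.597],"twist":[0,0,0],"fingers":-1},
], newtons=8)

```text
clock: 10.42
position: [0.5312, 0.0456, 0.0732]
ee_rot: [-0.063, 3.14, -0.003]
force: [-0.8, -5.2, 6.3]
width: 0.14
gripper_force: 8.0
```

```bash
python3 go.py .5302 .0467 .072 183
python3 - <<'E'
from h import *
b=get_image('scene')[...,::-1]
cv2.imwrite('pics/g5.png',cv2.resize(b[120:240,250:390],None,fx=5,fy=5,interpolation=cv2.INTER_CUBIC))
E
```

```text
t 10.425 pos [0.5312 0.0456 0.0732] yawx -177.68857734326718 tilt [ 0.0008 -0.0018 -1.    ] w 0.14032908784911396 gf 8.00156258046627
j [ 0.4131  0.5938 -0.8462  1.8997  0.5648  0.9043  0.8984] F [-0.807  -5.1591  6.3072] T [-1.0671  0.0434 -0.0202]
offset [0.0063 0.0075 0.008 ]
twist [-0.0003  0.0001 -0.0019]
```

View pics/g5.png

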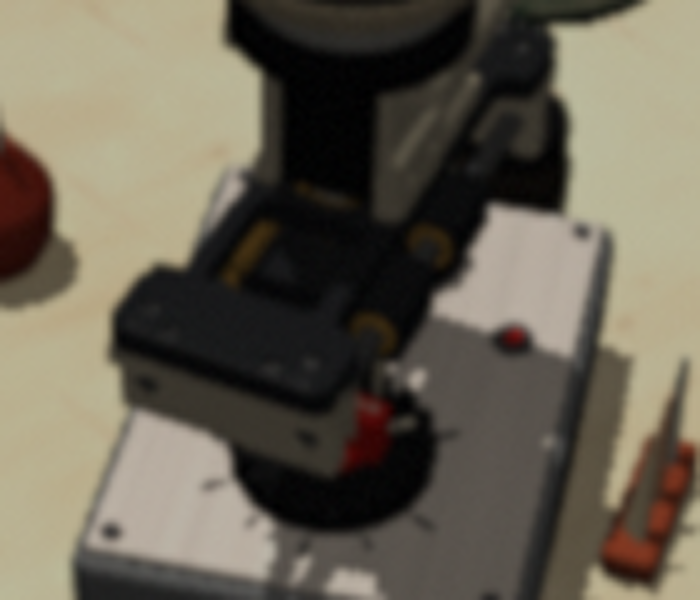

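The red bar is now between the pads: the width reads 12.9 mm against 13 mm. I'll relax the offset forces and firm up the grip.

Call:
jog_arm([
  {"offset":[-0.004,-0.008,-0.008],"twist":[0,0,0],"fingers":-1},
  {"offset":[-0.004,-0.008,-0.008],"twist":[0,0,0],"fingers":-1},
  {"offset":[-0.004,-0.008,-0.008],"twist":[0,0,0],"fingers":-1},
], newtons=35)

```text
clock: 10.85
position: [0.5311, 0.0456, 0.0734]
ee_rot: [0.065, -3.14, -0.0]
force: [1.3, -0.4, -10.4]
width: 0.136
gripper_force: 35.0
```

```bash
cat > st.py <<'E'
from fit import *
o=observe();M=R.from_rotvec(o['ee_rot']).as_matrix()
print('t',o['clock'],o['position'],'yaw',np.arctan2(M[1,0],M[0,0])%(2*np.pi),'w',o['width'],'gf',o['gripper_force'],'F',o['force'],'T',o['ft_torque'],'j7',o['joints'][6],'j3',o['joints'][2])
s=[cen(get_image('scene'),'r',345,178,360,196) for _ in range(2)]; print('pin',np.mean(s,0))
d=landmark_of('dial_mark','scene'); print('mark',d and (d[0]['conf'],np.array(d[0]['at'])[::-1]*[640,480]))
E
python3 st.py
```

```text
t 10.85 [0.5311 0.0456 0.0734] yaw 3.1830529982955045 w 0.13590303650039287 gf 34.9972540140152 F [  1.3374  -0.4415 -10.3671] T [-0.0056 -0.5572  0.0719] j7 0.9023053333497616 j3 -0.8476311183267403
pin [352.2526 186.9113]
mark (0.94, array([334.784, 202.32 ]))
```

Call:
jog_arm([
  {"offset":[0,0,0.004],"twist":[0,0,0.013],"fingers":-1},
  {"offset":[0,0,0.004],"twist":[0,0,0.026],"fingers":-1},
  {"offset":[0,0,0.004],"twist":[0,0,0.04],"fingers":-1},
  {"offset":[0,0,0.004],"twist":[0,0,0.04],"fingers":-1},
])

```text
clock: 11.5
position: [0.5312, 0.0459, 0.0733]
ee_rot: [-0.328, -3.124, 0.0]
force: [-0.2, -0.2, -6.1]
width: 0.134
gripper_force: 35.0
```

```bash
python3 st.py
```

```text
t 11.5 [0.5312 0.0459 0.0733] yaw 2.9325039413023437 w 0.13392169009286356 gf 35.00268816947937 F [-0.1962 -0.158  -6.1273] T [ 0.0798 -0.0896 -0.0377] j7 0.6909137704249132 j3 -0.7846154146061127
pin [352.2205 187.0299]
mark (0.96, array([334.528, 205.584]))
```

Call:
jog_arm([
  {"offset":[0,0,0.003],"twist":[0,0,0.013],"fingers":-1},
  {"offset":[0,0,0.003],"twist":[0,0,0.026],"fingers":-1},
  {"offset":[0,0,0.003],"twist":[0,0,0.04],"fingers":-1},
  {"offset":[0,0,0.003],"twist":[0,0,0.04],"fingers":-1},
])

```text
clock: 12.15
position: [0.5313, 0.0463, 0.0732]
ee_rot: [0.715, 3.059, 0.0]
force: [-3.0, 1.6, 1.5]
width: 0.133
gripper_force: 35.0
```

```bash
python3 st.py
```

```text
t 12.15 [0.5313 0.0463 0.0732] yaw 2.682521169969296 w 0.13307623483843045 gf 35.005037784576416 F [-2.9907  1.6198  1.5002] T [ 0.2257  0.4336 -0.0444] j7 0.4803033890793467 j3 -0.7218960850020645
pin [351.952  186.7222]
mark (0.55, array([334.976, 205.92 ]))
```

Call:
jog_arm([
  {"offset":[0,0,0],"twist":[0,0,0.013],"fingers":-1},
  {"offset":[0,0,0],"twist":[0,0,0.026],"fingers":-1},
  {"offset":[0,0,0],"twist":[0,0,0.04],"fingers":-1},
  {"offset":[0,0,0],"twist":[0,0,0.04],"fingers":-1},
])

```text
clock: 12.8
position: [0.5316, 0.0466, 0.0732]
ee_rot: [1.092, 2.945, 0.001]
force: [-2.8, 3.0, 5.0]
width: 0.133
gripper_force: 35.0
```

```bash
python3 st.py
```

```text
t 12.8 [0.5316 0.0466 0.0732] yaw 2.4314658878656257 w 0.13326728603306098 gf 35.005629658699036 F [-2.7619  3.0368  4.9718] T [ 0.7738  0.5666 -0.0235] j7 0.269496967410181 j3 -0.6583863030486156
pin [352.28   186.9645]
mark (0.64, array([332.608, 203.28 ]))
```

Call:
jog_arm([
  {"offset":[0,0,-0.002],"twist":[0,0,0.013],"fingers":-1},
  {"offset":[0,0,-0.002],"twist":[0,0,0.026],"fingers":-1},
  {"offset":[0,0,-0.002],"twist":[0,0,0.04],"fingers":-1},
  {"offset":[0,0,-0.002],"twist":[0,0,0.04],"fingers":-1},
])

```text
clock: 13.45
position: [0.5319, 0.0468, 0.0733]
ee_rot: [1.452, 2.786, 0.002]
force: [-2.0, 5.7, 1.0]
width: 0.141
gripper_force: 35.0
```

```bash
python3 st.py
```

```text
t 13.45 [0.5319 0.0468 0.0733] yaw 2.1808944152752234 w 0.14054911639033277 gf 35.00417232513428 F [-2.0433  5.7042  0.9585] T [ 1.2556  0.1333 -0.0262] j7 0.05920774661713697 j3 -0.5948063823921813
pin [352.2805 186.9653]
mark (0.9, array([335.424, 206.208]))
```

Call:
jog_arm([
  {"offset":[0.007,0.001,-0.002],"twist":[0,0,0.013],"fingers":-1},
  {"offset":[0.007,0.001,-0.002],"twist":[0,0,0.026],"fingers":-1},
  {"offset":[0.007,0.001,-0.002],"twist":[0,0,0.04],"fingers":-1},
  {"offset":[0.007,0.001,-0.002],"twist":[0,0,0.04],"fingers":-1},
])

```text
clock: 14.1
position: [0.532, 0.0469, 0.0733]
ee_rot: [1.788, 2.582, 0.002]
force: [3.2, 4.6, -6.1]
width: 0.135
gripper_force: 35.2
```

```bash
python3 st.py
```

```text
t 14.1 [0.532  0.0469 0.0733] yaw 1.9302477834657623 w 0.134940424423928 gf 35.156110525131226 F [ 3.2207  4.6133 -6.1042] T [ 0.857  -1.1009  0.2064] j7 -0.15286421789122923 j3 -0.53026470387846
pin [352.2828 186.6199]
mark (0.89, array([333.376, 204.576]))
```

The wrist torque is 0.21 Nm and the pin has risen about 0.35 px, so the lock has bitten. From here I'll use smaller steps.

Call:
jog_arm([
  {"offset":[0,0,0.003],"twist":[0,0,0.008],"fingers":-1},
  {"offset":[0,0,0.003],"twist":[0,0,0.016],"fingers":-1},
  {"offset":[0,0,0.003],"twist":[0,0,0.024],"fingers":-1},
  {"offset":[0,0,0.003],"twist":[0,0,0.024],"fingers":-1},
])

```text
clock: 14.75
position: [0.5322, 0.047, 0.0733]
ee_rot: [1.977, 2.44, 0.003]
force: [3.4, 3.2, -2.5]
width: 0.136
gripper_force: 35.2
```

```bash
python3 st.py
python3 - <<'E'
from fit import *
print(proj('scene',[.4988,-.039,.069])-proj('scene',[.4988,-.039,.073]))
s=[cen(get_image('scene'),'r',345,178,360,196) for _ in range(4)]; print(s)
E
```

```text
t 14.75 [0.5322 0.047  0.0733] yaw 1.7798083556058668 w 0.13560943233782508 gf 35.217445492744446 F [ 3.3532  3.2356 -2.4594] T [ 0.8378 -1.0797  0.3234] j7 -0.2799268530073967 j3 -0.4919001645638165
pin [351.287  187.2373]
mark (0.65, array([332.992, 204.48 ]))
[[-0.1711  1.5678]]
[array([351.3172, 187.2919]), array([351.3152, 187.2653]), array([351.3328, 187.256 ]), array([351.347, 187.255])]
```

Run:
```python
from fit import *
a=get_image('scene')[...,::-1];cv2.imwrite('pics/s6.png',a)
b=cv2.imread('pics/scene0.png')
f=lambda i:cv2.resize(i[172:204,332:372],None,fx=9,fy=9,interpolation=cv2.INTER_CUBIC)
bb=np.vstack([np.hstack([f(b),f(a)]),np.zeros((4,720,3))])
c=cv2.resize(a[120:240,250:390],None,fx=2.2,fy=2.2,interpolation=cv2.INTER_CUBIC)
z=np.zeros((c.shape[0],720,3));z[:,:c.shape[1]]=c
cv2.imwrite('pics/p6.png',np.vstack([bb,z]))
```

```text
[ WARN:0@1.126] global loadsave.cpp:1063 imwrite_ Unsupported depth image for selected encoder is fallbacked to CV_8U.
```

View pics/p6.png

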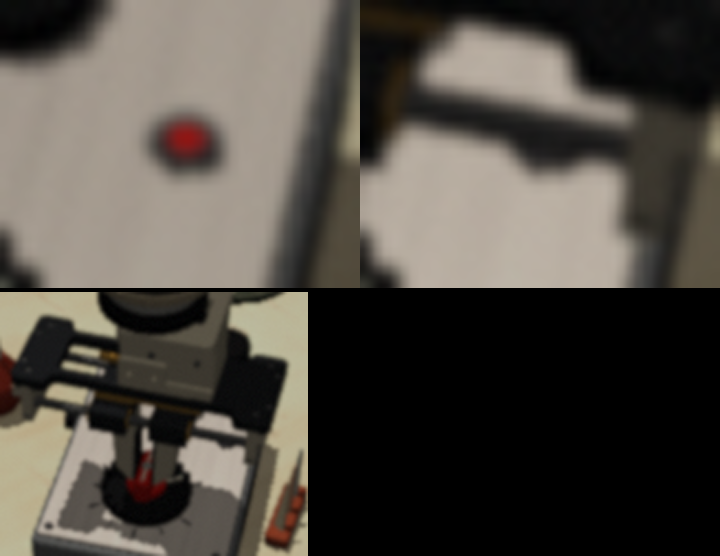

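The gripper rod now hides the pin. I'll turn a small, safe amount further, release, lift, and measure the pin in clear view.

Call:
jog_arm([
  {"offset":[0,0,0],"twist":[0,0,0.008],"fingers":-1},
  {"offset":[0,0,0],"twist":[0,0,0.008],"fingers":-1},
  {"offset":[0,0,0],"twist":[0,0,0.008],"fingers":-0.3},
  {"offset":[0,0,0],"twist":[0,0,0.008],"fingers":-0.3},
  {"offset":[0,0,0],"twist":[0,0,0.008],"fingers":-0.3},
  {"offset":[0,0,-0.2],"twist":[0,0,0.008],"fingers":-0.3},
  {"offset":[0,0,-0.6],"twist":[0,0,0.008],"fingers":-0.3},
  {"offset":[0,0,-1],"twist":[0,0,0.008],"fingers":-0.3},
  {"offset":[0,0,-1],"twist":[0,0,0.008],"fingers":-0.3},
  {"offset":[0,0,-1],"twist":[0,0,0.008],"fingers":-0.3},
])

```text
clock: 16.4
position: [0.5305, 0.0461, 0.2226]
ee_rot: [2.043, 2.386, -0.001]
force: [-0.4, -0.2, -0.2]
width: 0.353
gripper_force: 0.0
```

```bash
python3 st.py
python3 - <<'E'
from fit import *
I=np.mean([get_image('scene') for _ in range(4)],0)
for n,a in(('start',cv2.imread('pics/scene0.png')[...,::-1].astype(float)),('now',I)):
    print(n,cen(a,'r',345,178,360,196),a[178:197,352].astype(int).tolist())
E
```

```text
t 16.4 [0.5305 0.0461 0.2226] yaw 1.7253114872334998 w 0.35300521364032184 gf 0.0 F [-0.3714 -0.1919 -0.2008] T [-0.0062 -0.1545 -0.0202] j7 -0.2127285015290205 j3 -0.5380882833633454
pin [352.3326 186.0874]
mark (0.6, array([332.224, 202.992]))
start [352.2787 186.9662] [[163, 153, 141], [164, 154, 142], [164, 154, 143], [165, 155, 143], [165, 156, 143], [155, 146, 135], [125, 115, 108], [110, 70, 66], [131, 34, 32], [140, 23, 20], [117, 31, 30], [76, 39, 38], [72, 64, 60], [117, 111, 101], [154, 145, 134], [167, 157, 145], [167, 157, 145], [168, 158, 147], [168, 158, 146]]
now [352.3321 186.0882] [[173, 163, 150], [174, 164, 152], [174, 164, 152], [175, 165, 153], [175, 165, 153], [171, 154, 142], [162, 117, 107], [158, 64, 58], [147, 27, 23], [111, 16, 15], [68, 24, 24], [49, 38, 38], [72, 67, 63], [126, 119, 109], [164, 154, 142], [176, 167, 154], [178, 168, 155], [178, 168, 156], [178, 168, 156]]
```

Call:
jog_arm([
  {"offset":[0,0,0.5],"twist":[0,0,0],"fingers":-0.3},
  {"offset":[0,0,0.8],"twist":[0,0,0],"fingers":-0.3},
  {"offset":[0,0,0.95],"twist":[0,0,0],"fingers":-0.3},
  {"offset":[0,0,0.99],"twist":[0,0,0],"fingers":-0.3},
  {"offset":[0,0,0.99],"twist":[0,0,0],"fingers":-1},
  {"offset":[0,0,0.99],"twist":[0,0,0],"fingers":-1},
  {"offset":[0,0,0.99],"twist":[0,0,0],"fingers":-1},
  {"offset":[0,0,0.99],"twist":[0,0,0],"fingers":-1},
  {"offset":[0,0,0.99],"twist":[0,0,0],"fingers":-1},
])

```text
clock: 17.88
position: [0.5323, 0.0469, 0.0756]
ee_rot: [2.042, 2.385, 0.003]
force: [1.9, 0.9, 6.5]
width: 0.128
gripper_force: 34.5
```

```bash
python3 go.py .531 .0465 .0735
```

```text
t 17.875 pos [0.5323 0.0469 0.0756] yawx 98.85615506016495 tilt [ 0.003   0.0003 -1.    ] w 0.12785043995566625 gf 34.466273188591
j [ 0.1704  0.4902 -0.4848  1.916   0.3097  0.8058 -0.3274] F [1.9494 0.8745 6.4946] T [-0.0134 -0.6193  0.1409]
offset [-0.0014 -0.0093  0.0139]
```

Gripped again; now the last part of the turn, about 0.115 rad.

Call:
jog_arm([
  {"offset":[0,0,-0.006],"twist":[0,0,0.009],"fingers":-1},
  {"offset":[0,0,-0.006],"twist":[0,0,0.0185],"fingers":-1},
  {"offset":[0,0,-0.006],"twist":[0,0,0.0185],"fingers":-1},
  {"offset":[0,0,-0.006],"twist":[0,0,0.0185],"fingers":-1},
])

```text
clock: 18.38
position: [0.5323, 0.0469, 0.0757]
ee_rot: [2.177, 2.263, 0.003]
force: [5.6, 0.2, -3.1]
width: 0.131
gripper_force: 34.8
```

```bash
python3 go.py .531 .0465 .0735
```

```text
t 18.375 pos [0.5323 0.0469 0.0757] yawx 92.2220075537896 tilt [ 0.0026  0.0005 -1.    ] w 0.13128709214840653 gf 34.8260984569788
j [ 0.1494  0.4846 -0.4553  1.9174  0.2895  0.801  -0.4245] F [ 5.5788  0.2234 -3.105 ] T [ 0.0656 -1.3317  0.3113]
offset [-0.0023 -0.0088  0.0149]
```

Call:
jog_arm([
  {"offset":[0,0,0],"twist":[0,0,0],"fingers":-0.3},
  {"offset":[0,0,0],"twist":[0,0,0],"fingers":-0.3},
  {"offset":[0,0,0],"twist":[0,0,0],"fingers":-0.3},
  {"offset":[0,0,-0.2],"twist":[0,0,0],"fingers":-0.3},
  {"offset":[0,0,-0.6],"twist":[0,0,0],"fingers":-0.3},
  {"offset":[0,0,-1],"twist":[0,0,0],"fingers":-1},
  {"offset":[0,0,-1],"twist":[0,0,0],"fingers":-1},
  {"offset":[0,0,-1],"twist":[0,0,0],"fingers":-1},
])

```text
clock: 19.38
position: [0.5304, 0.0463, 0.225]
ee_rot: [2.179, 2.263, -0.001]
force: [0.2, -0.8, 0.1]
width: 0.073
gripper_force: 0.0
```

```bash
python3 go.py .5535 -.063 .2225
python3 - <<'E'
from fit import *
I=np.mean([get_image('scene') for _ in range(4)],0)
cv2.imwrite('pics/s7.png',I[...,::-1])
for n,a in(('start',cv2.imread('pics/scene0.png')[...,::-1].astype(float)),('now',I)):
    print(n,cen(a,'r',345,178,360,196),(a[178:197,352,0]-a[178:197,352,1]).astype(int).tolist())
for _ in range(3):
    d=landmark_of('dial_mark','scene'); print('mark',d and (d[0]['conf'],np.array(d[0]['at'])[::-1]*[640,480]))
E
```

```text
t 19.375 pos [0.5304 0.0463 0.225 ] yawx 92.18092588049274 tilt [-0.0004 -0.0005 -1.    ] w 0.07322964182840137 gf 0.0
j [ 0.2074  0.32   -0.5105  1.7406  0.1716  1.1258 -0.3176] F [ 0.1705 -0.7806  0.0605] T [-0.0124 -0.132  -0.0062]
offset [-0.734   0.1259  0.017 ]
start [352.2787 186.9662] [10, 10, 10, 10, 9, 9, 10, 40, 97, 117, 86, 37, 8, 6, 9, 10, 10, 10, 10]
now [352.3727 185.668 ] [10, 10, 10, 10, 10, 24, 63, 109, 122, 88, 38, 9, 5, 7, 9, 9, 10, 10, 9]
mark (0.69, array([334.016, 205.296]))
mark (0.69, array([334.016, 205.296]))
mark (0.69, array([334.016, 205.296]))[ WARN:0@4.665] global loadsave.cpp:1063 imwrite_ Unsupported depth image for selected encoder is fallbacked to CV_8U.
```

The pin moved 1.30 px in total, which is roughly 3.3–4.3 mm up, and the dial mark is unmoved. On to the button.

Call:
jog_arm([
  {"offset":[-0.3,0.05,0],"twist":[0,0,0],"fingers":-1},
  {"offset":[-0.73,0.126,0],"twist":[0,0,0],"fingers":-1},
  {"offset":[-0.73,0.126,0],"twist":[0,0,0],"fingers":-1},
  {"offset":[-0.73,0.126,0.4],"twist":[0,0,0],"fingers":-1},
  {"offset":[-0.73,0.126,0.8],"twist":[0,0,0],"fingers":-1},
  {"offset":[-0.73,0.126,0.9],"twist":[0,0,0],"fingers":-1},
  {"offset":[-0.73,0.126,0.9],"twist":[0,0,0],"fingers":-1},
])

```text
clock: 20.6
position: [0.554, -0.0615, 0.0905]
ee_rot: [-2.177, -2.264, 0.001]
force: [0.3, -0.6, 0.9]
width: 0.003
gripper_force: 0.0
```

```bash
python3 go.py .5535 -.063 .072;  python3 - <<'E'
from h import *
b=get_image('scene')[...,::-1]
cv2.imwrite('pics/b8.png',cv2.resize(b[90:230,260:400],None,fx=4,fy=4,interpolation=cv2.INTER_CUBIC))
E
```

```text
t 20.6 pos [ 0.554  -0.0615  0.0905] yawx 92.23253250423745 tilt [-0.001   0.0004 -1.    ] w 0.0030636516578075065 gf 0.0
j [ 0.3252  0.4934 -0.4273  1.8465  0.2618  0.8581 -0.1908] F [ 0.3239 -0.6149  0.8762] T [ 0.0183 -0.1075 -0.0173]
offset [-0.01   -0.0038  0.1233]
```

View pics/b8.png

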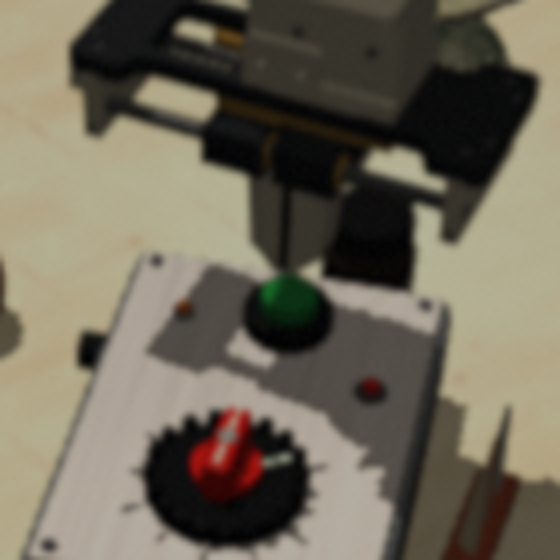

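The closed tips stand centred above the green button: tips at (285, 270), button at (290, 298). The knob is free and the dial mark is at its place. I'll descend until the force shows contact.

Call:
jog_arm([
  {"offset":[-0.01,-0.004,0.08],"twist":[0,0,0],"fingers":-1},
  {"offset":[-0.01,-0.004,0.12],"twist":[0,0,0],"fingers":-1},
  {"offset":[-0.01,-0.004,0.14],"twist":[0,0,0],"fingers":-1},
  {"offset":[-0.01,-0.004,0.14],"twist":[0,0,0],"fingers":-1},
])

```text
clock: 21.15
position: [0.5535, -0.0636, 0.0694]
ee_rot: [2.178, 2.263, -0.0]
force: [0.7, 0.4, 0.1]
width: 0.004
gripper_force: 0.0
```

Call:
jog_arm([
  {"offset":[0,0,0.01],"twist":[0,0,0],"fingers":-1},
  {"offset":[0,0,0.02],"twist":[0,0,0],"fingers":-1},
  {"offset":[0,0,0.02],"twist":[0,0,0],"fingers":-1},
])

```text
clock: 21.52
position: [0.5536, -0.0636, 0.0664]
ee_rot: [2.178, 2.263, 0.0]
force: [-1.1, 0.3, 3.0]
width: 0.002
gripper_force: 1.5
```

Contact: 3 N at 0.0664. Pressing further.

Call:
jog_arm([
  {"offset":[0,0,0.01],"twist":[0,0,0],"fingers":-1},
  {"offset":[0,0,0.02],"twist":[0,0,0],"fingers":-1},
  {"offset":[0,0,0.02],"twist":[0,0,0],"fingers":-1},
])

```text
clock: 21.9
position: [0.5536, -0.0636, 0.0634]
ee_rot: [2.178, 2.263, 0.0]
force: [-0.2, -0.6, 4.1]
width: 0.003
gripper_force: 2.4
```

Call:
jog_arm([
  {"offset":[0,0,0.007],"twist":[0,0,0],"fingers":-1},
  {"offset":[0,0,0.014],"twist":[0,0,0],"fingers":-1},
  {"offset":[0,0,0.014],"twist":[0,0,0],"fingers":-1},
])

```text
clock: 22.28
position: [0.5537, -0.0636, 0.0629]
ee_rot: [2.178, 2.263, 0.0]
force: [-6.2, 0.4, 23.5]
width: 0.006
gripper_force: 11.6
```

The button is at its stop (23 N). Releasing and lifting.

Call:
jog_arm([
  {"offset":[0,0,-0.1],"twist":[0,0,0],"fingers":-1},
  {"offset":[0,0,-0.5],"twist":[0,0,0],"fingers":-1},
  {"offset":[0,0,-1],"twist":[0,0,0],"fingers":-1},
  {"offset":[0,0,-1],"twist":[0,0,0],"fingers":-1},
  {"offset":[0,0,-1],"twist":[0,0,0],"fingers":-1},
  {"offset":[0,0,-1],"twist":[0,0,0],"fingers":-1},
])

```text
clock: 23.02
position: [0.5522, -0.0637, 0.2093]
ee_rot: [-2.177, -2.262, 0.003]
force: [0.6, 0.5, -0.0]
width: 0.007
gripper_force: 0.0
```

Run:
```python
from fit import *
I=get_image('scene');S=cv2.imread('pics/scene0.png')[...,::-1]
print('pin',cen(I,'r',345,178,360,196),'btn',cen(I,'g',320,153,345,175),cen(S,'g',320,153,345,175),observe()['force'])
for k in('beaker','glaze_jar','cone_pat','dial_mark'):
    L=landmark_of(k,'scene');print(k,L and np.array(L[0]['at'])*[480,640])
print(sign_off())
```

```text
pin [352.4148 185.9244] btn [332.2015 164.2399] [331.8207 163.1221] [-0.8529 -0.8271 -0.0202]
beaker [290.112 304.832]
glaze_jar [168.816 350.784]
cone_pat [222.816 378.176]
dial_mark [203.184 331.776]
the job is handed in; nothing more can be done
None
```

I turned the lock until it bit and a little further (pin measured about 3–4 mm up), pressed the start button to its stop, lifted the arm clear and handed the job in at 23 s; sign-off gave no verdict. The last pictures showed no shift of dial, beaker, jar or cones beyond measuring noise, and the button reads about 1 px lower than at the start, so its return is not certain.

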